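# Seat the red temperature probe in the red-ringed dry well

### The job

Take the red-handled temperature probe out of the grey stand and push its steel rod down into the hole of the red-ringed aluminium dry well, fully home, so that the probe stands upright with its black collar flat on the block, then let go of it. Leave the blue-handled probe standing where it is in the stand.

Things in the scene. Friction and masses are not known exactly. Their poses are not given: they have to be found in the camera images.
- red_probe_mid (a point): middle of the red handle (upright cylinder, 24 mm diameter, 60 mm tall) of the probe to move. Below the handle: a black collar, 48 mm diameter, 6 mm thick, its underside 36 mm below this point; then a 12 mm steel rod, tapered tip 86 mm below this point. z points up the handle. 0.12 kg. Its rod stands in a 28 mm hole of the grey stand, collar on the stand's top; lifts straight out
- red_well_mouth (a point): centre of the hole's mouth, in the top face (72 mm above the bench) of the fixed 84 x 84 mm aluminium block with a red ring round the hole (2 mm high, 56 mm inside, 72 mm outside diameter). Hole vertical, 28 mm diameter, 60 mm deep. With the probe home, its handle's middle is 36 mm above this point. A white housing 48 mm high is on its front
- blue_probe_mid (a point): middle of the handle of the blue-handled probe, otherwise the same as the red one; it must stay in the other hole of the stand, 110 mm from the red one. The stand is a fixed grey block, 66 x 180 mm, 60 mm high, the two holes in a row along its length; either probe may be in either hole
- blue_well_mouth (a point): centre of the hole's mouth of the other dry well, the same as the red-ringed one but with a blue ring; stays empty. Either well may be the left one
Mind the look-alikes: they are no part of the job. Leave any pink look-alike of the part that bears red_probe_mid alone.

How it is judged:
By the outcome, as a careful person would: the job done as asked, in the order asked, and still so for the second after the job is handed in, with the robot touching nothing.
It also fails if it takes over 38 s, if anything falls off the work surface, if the arm or the gripper's body presses on something with over 40 N, if the wrist force passes 120 N, or if a joint passes its speed limit or range.

### The arm

A 6-joint arm with a two-finger parallel gripper is mounted at the origin on a cart in front of the work surface, level with it; the furniture and walls round the work are solid. World frame = base frame: x ahead of the robot, y to its left, z up, the work surface at z = 0. Lengths are in m, angles in degrees, forces in N, time in s.
With the tool pointing down it reaches from about 0.35 to 0.725 m from the base axis. Payload 4.3 kg.
Tool frame: the origin (TCP) lies at the very end of the fingers, on their centre line; the grasp point (between the pads) lies 19 mm behind it; z points along the fingers, y is the line along which they close (so a half turn about z gives the same grasp; the last joint's range is limited). The gripper opens to 85 mm and grips with 20 to 120 N. Pads are 22 mm wide; open, the fingers measure 114 mm over their backs; the gripper's body (76 mm by 85 mm) begins 54 mm behind the grasp point. The pads swing forward as they close: fully open they stand 13 mm farther back than shut.
Start: joints at [59.399, 21.618, 4.641, 73.018, 0, 83.68], TCP at [0.236, 0.524, 0.231] pointing down, gripper open.
Joint ranges: [-156.06, 156.06], [-48.1, 94.91], [-58.44, 69.94], [-101.28, 121.22], [-78.64, 73.56], [-180, 180]. Speed limits (degrees/s): [147.25, 147.25, 180, 180, 180, 180].

### API

Orientations are given as [roll, pitch, yaw] about the fixed x, y, z axes, in that order (R = Rz(yaw) Ry(pitch) Rx(roll)).
In Python, from station import robot gives the robot as it stands.
- The arm moves only by the tool send_rows, never from a script. Its argument "commands" is one flat list of numbers, 6 for each row, row after row: the shift along the tool's x, y, z each as a share of 40 mm, from -1 to 1, then the turn, a rotation vector about the tool's x, y, z each as a share of 0.15 rad, from -1 to 1. A call has 1 to 10 rows; each row shifts and turns the commanded pose from where the row before left it, along the tool's axes as they then stand; what a row does not reach is not made up. A row lasts 1/10 s, in which the tool goes at most 50 mm and 8.59 degrees, less where a joint would pass 70% of its speed; a pose out of reach is approached as far as the arm can. A call with a number of a shift or a turn outside -1 to 1 is refused whole. A call with a gripper value outside its range is refused whole. "grip" is the closure, from -1 (fully open) to 1 (shut), set as the call begins (left out, the last holds). The fingers move at their own pace and stop on an object; "grip_force" is the grip in N (left out, the last holds). Time passes only in rows, so rows that do not move let the fingers close. It gives the time, the measured TCP pose, the force, the opening and the grip force at its end, in the units of the state.
- robot.get_obs(): the state, without advancing time (a new reading comes with each control period).
- robot.get_image(name): name is "side" or "top"; returns a dict with "img" (480x640x3 uint8, red, green, blue), "z_map" (480x640 float32, m along the optical axis (not along the pixel's ray), 0 where there is no reading), "mtx" (3x3 intrinsics, pixels), "R" (3x3) and "t" (3): a world point X has camera coordinates R X + t. Camera axes: x right, y down, z forward; pixel columns grow to the right and rows downward; lengths in m; the calibration is good to about 2 mm. A picture is of the moment at which its call begins.
- robot.job_done(): hands the job in; it is judged then, once.
The state is a dict: "time": time; "joint_pos": joint angles; "dq": joint speeds; "effort": joint torques, N m; "ee_pos": TCP position; "tool_rot": TCP orientation; "wrist_force": force on the tool from outside, world axes, zero at the start; "ft_torque": the same for the moment, N m; "width": finger opening in m; "grasp_force": force on a finger pad.
Only numpy, scipy, OpenCV 4.12 (cv2) and the standard library are available. Lean on these libraries where they do the work, as an engineer would, in place of code of your own. Each camera call takes 0.05 s, during which the arm holds its last target. There are 200 camera calls.

## Working session

There is one attempt and no reset: what is moved stays moved. The work goes in short steps, Python scripts to look and compute and a tool call to move; the robot and the scene stay as the last step left them, time stands still between calls to the robot, and variables do not carry over. Pictures are saved under pics/ and viewed, at most 10 in all, crops included, and the job is handed in when it is done.

Besides the shell and the picture viewer there is one more tool, called after "Emit:" by a JSON object that holds its "api" and its "payload". send_rows: Moves the arm, as the interface text tells. Shift numbers are shares of 40 mm and turn numbers shares of 0.15 rad, none past 1 either way. Its arguments: {"type":"object","properties":{"commands":{"type":"array","items":{"type":"number","minimum":-1,"maximum":1}},"grip":{"type":"number"},"grip_force":{"type":"number"}},"required":["commands"]}

```bash
mkdir -p pics; cat > h.py <<'E'
import numpy as np, cv2
from station import robot
def grab(n):
    d=robot.get_image(n); np.savez('/tmp/'+n+'.npz',**d); return d
def pt(d,u,v,r=1):
    z=d['z_map'][v-r:v+r+1,u-r:u+r+1]; z=np.median(z[z>0])
    c=np.linalg.inv(d['mtx'])@np.array([u,v,1])*z
    return d['R'].T@(c-d['t'])
def save(d,n): cv2.imwrite('pics/'+n,d['img'][:,:,::-1])
E
python3 - <<'E'
from h import *
for n in ('top','side'): save(grab(n),n+'1.png')
o=robot.get_obs(); print(o)
E
```

```text
{'time': 0.1, 'joint_pos': array([ 5.93985781e+01,  2.16593316e+01,  4.57021275e+00,  7.30184719e+01,
       -5.66638723e-04,  8.36792678e+01]), 'dq': array([ 0.01697409, -0.21759369,  0.17375669, -0.01852012,  0.08673045,
       -0.02568811]), 'effort': array([ 8.85776390e-04, -4.64693248e+01,  2.70582443e+01,  1.20620057e-02,
       -8.55480243e-05, -4.59902111e-06]), 'ee_pos': array([0.23614667, 0.52361972, 0.23043563]), 'tool_rot': array([-1.79893001e+02, -1.12818879e-02,  1.55719300e+02]), 'wrist_force': array([ 0.16222466, -0.18011631, -0.64804056]), 'ft_torque': array([-0.00732761,  0.02961134, -0.03686629]), 'grasp_force': 0.0, 'width': 0.08558718831158628}
```

View pics/top1.png

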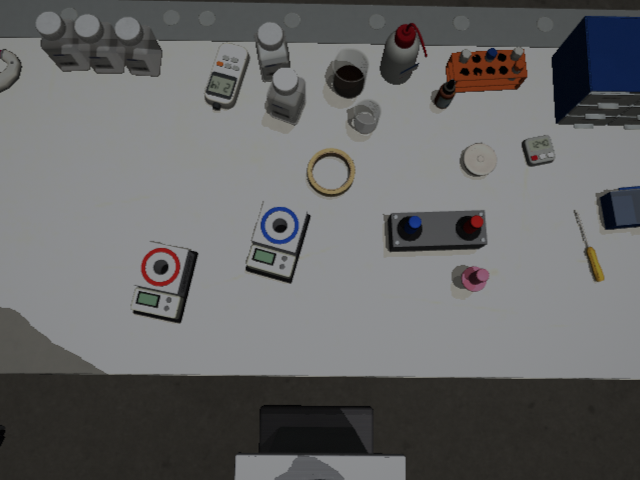

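View pics/side1.png

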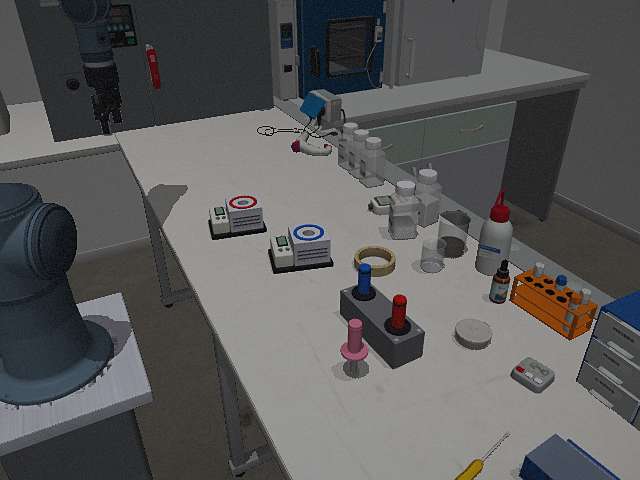

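Top view: the red probe's handle is at (473,222), in the stand's right hole. The blue one is at (411,225) and the pink look-alike stands on the bench at (477,277). The red-ringed well has its hole at (161,267), and the blue-ringed one at (280,226). By the description (red handle, in the stand), I choose (473,222). Next I'll measure and check a close crop.

```bash
cat > m.py <<'E'
from h import *
d=dict(np.load('/tmp/top.npz')); s=dict(np.load('/tmp/side.npz'))
def cloud(d,u0,v0,u1,v1):
    v,u=np.mgrid[v0:v1,u0:u1]; z=d['z_map'][v0:v1,u0:u1]
    c=np.stack([u*z,v*z,z],-1).reshape(-1,3)@np.linalg.inv(d['mtx']).T
    k=c[:,2]>0; return ((c-d['t'])@d['R']), d['img'][v0:v1,u0:u1].reshape(-1,3).astype(int),k
def red(i,): return (i[:,0]>110)&(i[:,1]<60)&(i[:,2]<60)
def show(n,P):
    print(n,len(P),'med',np.median(P,0).round(4),'min',P.min(0).round(4),'max',P.max(0).round(4))
for n,dd,b in (('top',d,(450,200,495,245)),('side',s,(385,285,412,330))):
    P,i,k=cloud(dd,*b); r=k&red(i); show(n+' red handle',P[r]); t=r&(P[:,2]>.121); show(' its top',P[t])
for n,dd,b in (('top',d,(135,242,185,292)),('side',s,(222,190,262,212))):
    P,i,k=cloud(dd,*b); r=k&red(i); show(n+' red ring',P[r]); 
    e=cv2.fitEllipse((P[r][:,:2]*1000).astype(np.float32)) ; print(e)
# handle top plane z=.126 / ring z=.074 back-projection from colour in top image
for n,u,v in (('stand',400,240),('stand r',455,240),('bench',350,320),('well face',140,255)): print(n,pt(d,u,v).round(4))
for nm,u0,v0 in (('red',428,180),('well',120,225)):
    pass
a=cv2.resize(d['img'][190:300,380:500],None,fx=4,fy=4,interpolation=2); b=cv2.resize(d['img'][230:340,120:200],None,fx=4,fy=4,interpolation=2)
cv2.imwrite('pics/crop.png',np.hstack([b,a])[:,:,::-1]); print(d['mtx'],(-d['R'].T@d['t']))
E
python3 m.py
```

```text
top red handle 98 med [ 0.5757 -0.2767  0.1255] min [ 0.5658 -0.3053  0.0571] max [ 0.5944 -0.2674  0.1317]
 its top 96 med [ 0.5756 -0.2767  0.1256] min [ 0.5658 -0.2866  0.122 ] max [ 0.5849 -0.2674  0.1317]
side red handle 79 med [ 0.5737 -0.2769  0.1255] min [ 0.5643 -0.2873  0.1232] max [ 0.5863 -0.2646  0.1282]
 its top 79 med [ 0.5737 -0.2769  0.1255] min [ 0.5643 -0.2873  0.1232] max [ 0.5863 -0.2646  0.1282]
top red ring 390 med [0.4919 0.2995 0.0735] min [0.458  0.2648 0.0675] max [0.5275 0.3332 0.0797]
((492.545654296875, 299.6587829589844), (63.91865158081055, 64.72798919677734), 85.84146881103516)
side red ring 89 med [0.491  0.2979 0.0751] min [0.458  0.2653 0.0716] max [0.5249 0.3356 0.0792]
((492.1454162597656, 300.1086120605469), (64.20169067382812, 66.1090087890625), 162.82936096191406)
stand [ 0.5507 -0.1466  0.0602]
stand r [ 0.5525 -0.2519  0.0582]
bench [ 4.021e-01 -5.590e-02  3.000e-04]
well face [0.514  0.339  0.0695]
[[620.83588352   0.         322.98756788]
 [  0.         620.83588352 238.31914449]
 [  0.           0.           1.        ]] [0.3399331  0.02066508 1.21544292]
```

View pics/crop.png

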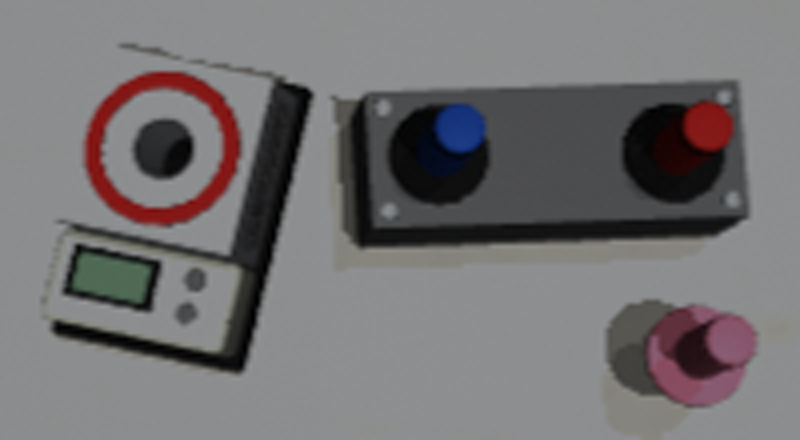

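The crop shows a saturated red handle in the stand's right hole, the pink one separate on the bench, and the red-ringed well at left. Side and top views agree: the handle axis is (0.575,-0.277) with its top at 0.1255 (expected 0.126), and the well is (0.492,0.300) with the ring at 0.074. First I turn to yaw 180, then travel.

Emit:
{"api": "send_rows", "payload": {"commands": [0,0,0,0,0,-0.95,0,0,0,0,0,-0.95,0,0,0,0,0,-0.93,-0.353,-0.834,0,0,0,0,-0.353,-0.834,0,0,0,0,-0.353,-0.834,0,0,0,0,-0.353,-0.834,0,0,0,0,-0.353,-0.834,0,0,0,0,-0.353,-0.834,0,0,0,0,-0.353,-0.834,0,0,0,0], "grip": -1}}

```text
time: 1.1
ee_pos: [0.3354, 0.2892, 0.2309]
tool_rot: [-180.0, -0.0, -179.9]
wrist_force: [1.3, 0.6, 0.1]
width: 0.0856
grasp_force: 0.0
```

Emit:
{"api": "send_rows", "payload": {"commands": [-0.353,-0.834,0,0,0,0,-0.353,-0.834,0,0,0,0,-0.353,-0.834,0,0,0,0,-0.353,-0.834,0,0,0,0,-0.353,-0.834,0,0,0,0,-0.353,-0.834,0,0,0,0,-0.353,-0.834,0,0,0,0,-0.353,-0.834,0,0,0,0,-0.353,-0.834,0,0,0,0,-0.353,-0.834,0,0,0,0]}}

```text
time: 2.1
ee_pos: [0.4769, -0.0442, 0.2309]
tool_rot: [180.0, -0.0, -180.0]
wrist_force: [0.6, 0.1, 1.2]
width: 0.0855
grasp_force: 0.0
```

Emit:
{"api": "send_rows", "payload": {"commands": [-0.353,-0.834,0,0,0,0,-0.353,-0.834,0,0,0,0,-0.353,-0.834,0,0,0,0,-0.353,-0.834,0,0,0,0,-0.353,-0.834,0,0,0,0,-0.353,-0.834,0,0,0,0,-0.353,-0.834,0,0,0,0,0,0,0,0,0,0,0,0,0,0,0,0]}}

```text
time: 3.0
ee_pos: [0.5755, -0.2765, 0.2301]
tool_rot: [179.9, -0.1, 180.0]
wrist_force: [0.1, 0.2, 0.5]
width: 0.0852
grasp_force: 0.0
```

Emit:
{"api": "send_rows", "payload": {"commands": [0,0,0.6,0,0,0,0,0,0.6,0,0,0,0,0,0.6,0,0,0,0,0,0.6,0,0,0,0,0,0.6,0,0,0,0,0,0.4,0,0,0,0,0,0.2,0,0,0,0,0,0,0,0,0]}}

```text
time: 3.8
ee_pos: [0.5748, -0.2746, 0.0864]
tool_rot: [179.9, -0.1, -179.9]
wrist_force: [-0.7, -0.0, 0.1]
width: 0.0856
grasp_force: 0.0
```

```bash
python3 - <<'E'
from h import *
s=grab('side'); cv2.imwrite('pics/pre.png',cv2.resize(s['img'][200:400,300:500],None,fx=3,fy=3)[:,:,::-1]); print(robot.get_obs()['ee_pos'])
E
```

```text
[ 0.57557156 -0.27526458  0.08751792]
```

View pics/pre.png

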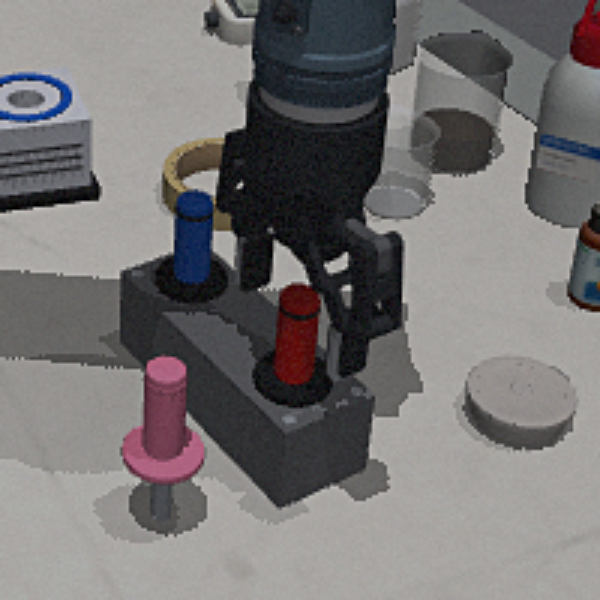

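The crop shows the fingers on either side of the red handle (297,335), with tips at (255,285) and (350,370). Their midpoint is on the handle once the 13 mm pad swing is allowed for. The blue and pink probes are clear, so I close.

Emit:
{"api": "send_rows", "payload": {"commands": [0,0,0,0,0,0,0,0,0,0,0,0,0,0,0,0,0,0,0,0,0,0,0,0,0,0,0,0,0,0,0,0,0,0,0,0,0,0,0,0,0,0,0,0,0,0,0,0,0,0,0,0,0,0,0,0,0,0,0,0], "grip": 1, "grip_force": 60}}

```text
time: 4.85
ee_pos: [0.5762, -0.2763, 0.0878]
tool_rot: [-180.0, 0.1, -180.0]
wrist_force: [-1.5, 1.9, 4.7]
width: 0.0226
grasp_force: 58.7
```

Emit:
{"api": "send_rows", "payload": {"commands": [0,0,-0.2,0,0,0,0,0,-0.4,0,0,0,0,0,-0.5,0,0,0,0,0,-0.6,0,0,0,0,0,-0.6,0,0,0,0,0,-0.6,0,0,0,0,0,-0.6,0,0,0,0,0,-0.4,0,0,0,0,0,-0.2,0,0,0,0,0,0,0,0,0]}}

```text
time: 5.85
ee_pos: [0.5763, -0.2766, 0.2521]
tool_rot: [-180.0, 0.1, -180.0]
wrist_force: [0.2, 0.1, -1.6]
width: 0.0223
grasp_force: 58.7
```

```bash
python3 - <<'E'
from h import *
s=grab('side'); cv2.imwrite('pics/lift.png',cv2.resize(s['img'][180:400,300:500],None,fx=2.7,fy=2.7)[:,:,::-1]); print(robot.get_obs()['ee_pos'],robot.get_obs()['width'])
E
```

```text
[ 0.57590644 -0.27634396  0.25090683] 0.022739238460673227
```

View pics/lift.png

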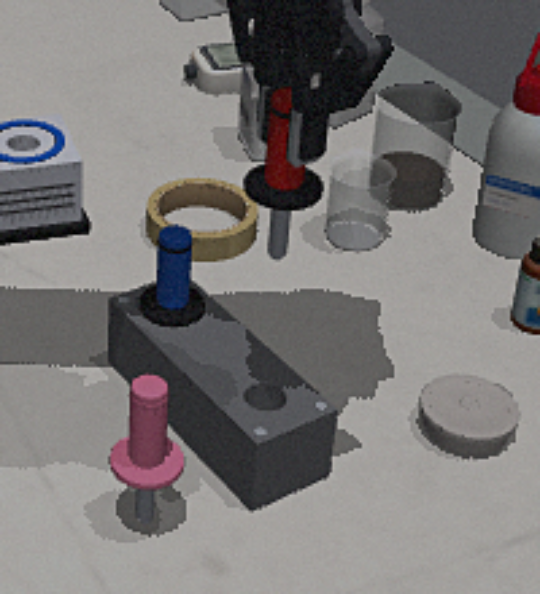

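The probe is held upright (tip at (276,255) in the crop), the blue probe is undisturbed, and the tip is above the blue handle's top. I carry it to the well.

Emit:
{"api": "send_rows", "payload": {"commands": [0.03,0.2,0,0,0,0,0.06,0.4,0,0,0,0,0.09,0.6,0,0,0,0,0.12,0.8,0,0,0,0,0.12,0.8,0,0,0,0,0.12,0.8,0,0,0,0,0.12,0.8,0,0,0,0,0.12,0.8,0,0,0,0,0.12,0.8,0,0,0,0,0.12,0.8,0,0,0,0]}}

```text
time: 6.9
ee_pos: [0.5333, -0.0024, 0.25]
tool_rot: [180.0, -0.1, -179.9]
wrist_force: [0.9, 0.0, -1.8]
width: 0.0226
grasp_force: 58.8
```

Emit:
{"api": "send_rows", "payload": {"commands": [0.12,0.8,0,0,0,0,0.12,0.8,0,0,0,0,0.12,0.8,0,0,0,0,0.12,0.8,0,0,0,0,0.12,0.8,0,0,0,0,0.12,0.8,0,0,0,0,0.12,0.8,0,0,0,0,0.09,0.8,0,0,0,0,0.06,0.6,0,0,0,0,0.03,0.4,0,0,0,0]}}

```text
time: 7.9
ee_pos: [0.4923, 0.2933, 0.25]
tool_rot: [-180.0, -0.1, -179.8]
wrist_force: [0.4, 0.2, -1.4]
width: 0.0227
grasp_force: 58.8
```

Emit:
{"api": "send_rows", "payload": {"commands": [0.15,0.2,0,0,0,0,0.06,0.01,0,0,0,0,0,0,0,0,0,0,0,0,0,0,0,0]}}

```text
time: 8.3
ee_pos: [0.4856, 0.2991, 0.2514]
tool_rot: [-180.0, 0.0, 180.0]
wrist_force: [0.0, -0.6, -1.2]
width: 0.0228
grasp_force: 58.8
```

```bash
python3 - <<'E'
from h import *
s=grab('side'); cv2.imwrite('pics/over.png',cv2.resize(s['img'][110:260,180:330],None,fx=4,fy=4)[:,:,::-1]); print(robot.get_obs()['ee_pos'],robot.get_obs()['tool_rot'])
def pr(X):
    c=s['mtx']@(s['R']@np.array(X)+s['t']); return ((c[:2]/c[2]-[180,110])*4).round(0)
x,y=.4924,.2998
t=robot.get_obs()['ee_pos'][2]-.0878+.010
for z in (t,t+.05,t+.056,t+.116): print(round(z,3),pr((x,y,z)))
E
```

```text
[0.48575335 0.29915721 0.25149078] [-1.79993419e+02  1.95431380e-02  1.79962451e+02]
0.174 [238. 224.]
0.224 [231. 148.]
0.23 [230. 138.]
0.29 [221.  42.]
```

View pics/over.png

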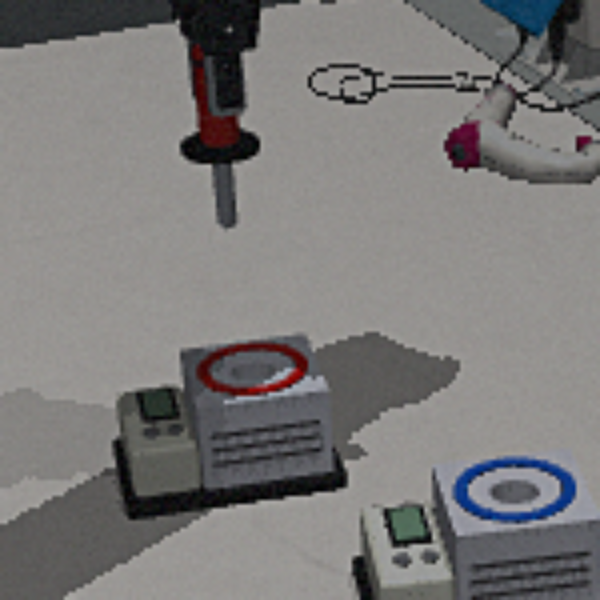

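The tip is at (228,226) against (238,224) expected, so x is about 7 mm short. I correct that and descend to just above the mouth.

Emit:
{"api": "send_rows", "payload": {"commands": [-0.18,0.02,0,0,0,0,0,0,0.4,0,0,0,0,0,0.5,0,0,0,0,0,0.5,0,0,0,0,0,0.4,0,0,0,0,0,0.2,0,0,0,0,0,0.1,0,0,0,0,0,0,0,0,0]}}

```text
time: 9.15
ee_pos: [0.493, 0.3007, 0.1673]
tool_rot: [180.0, -0.0, -180.0]
wrist_force: [0.6, -0.1, -0.3]
width: 0.0224
grasp_force: 58.8
```

```bash
python3 - <<'E'
from h import *
s=grab('side'); t=grab('top'); o=[]
for d,u,v in ((s,190,160),(t,110,210)):
    o.append(cv2.resize(d['img'][v:v+100,u:u+100],None,fx=4,fy=4))
cv2.imwrite('pics/near.png',np.hstack(o)[:,:,::-1]); print(robot.get_obs()['ee_pos'],robot.get_obs()['tool_rot'])
def pr(X):
    c=s['mtx']@(s['R']@np.array(X)+s['t']); return ((c[:2]/c[2]-[190,160])*4).round(0)
x,y=.4924,.2998
t=robot.get_obs()['ee_pos'][2]-.0878+.010
for z in (t,t+.05,t+.116,.072): print(round(z,3),pr((x,y,z)))
E
```

```text
[0.49339789 0.30108772 0.16819277] [ 1.79960960e+02  8.19662628e-02 -1.79967851e+02]
0.09 [209. 144.]
0.14 [203.  73.]
0.206 [194. -26.]
0.072 [212. 170.]
```

View pics/near.png

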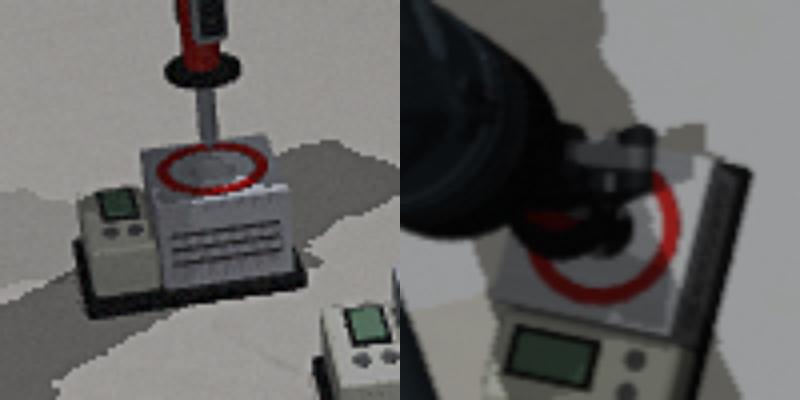

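The side crop shows the tip at (209,144), exactly as predicted over the hole centre (212,170). I insert.

Emit:
{"api": "send_rows", "payload": {"commands": [0,0,0.2,0,0,0,0,0,0.3,0,0,0,0,0,0.3,0,0,0,0,0,0.3,0,0,0,0,0,0.3,0,0,0,0,0,0.15,0,0,0,0,0,0.05,0,0,0,0,0,0,0,0,0]}}

```text
time: 10.05
ee_pos: [0.4926, 0.3009, 0.1031]
tool_rot: [-180.0, -0.0, -180.0]
wrist_force: [-0.3, -0.1, -1.6]
width: 0.0228
grasp_force: 58.8
```

Emit:
{"api": "send_rows", "payload": {"commands": [0,0,0.03,0,0,0,0,0,0.03,0,0,0,0,0,0.02,0,0,0,0,0,0,0,0,0]}}

```text
time: 10.45
ee_pos: [0.4928, 0.301, 0.1002]
tool_rot: [180.0, 0.0, -180.0]
wrist_force: [-0.7, 0.2, -0.1]
width: 0.0222
grasp_force: 58.8
```

Emit:
{"api": "send_rows", "payload": {"commands": [0,0,0.03,0,0,0,0,0,0.02,0,0,0,0,0,0,0,0,0]}}

```text
time: 10.75
ee_pos: [0.493, 0.3011, 0.0998]
tool_rot: [180.0, 0.1, -180.0]
wrist_force: [-3.2, -1.3, 8.6]
width: 0.0228
grasp_force: 60.1
```

Contact is at 8.6 N at the expected height. I release and retreat upward.

Emit:
{"api": "send_rows", "payload": {"commands": [0,0,0,0,0,0,0,0,0,0,0,0,0,0,0,0,0,0,0,0,0,0,0,0,0,0,0,0,0,0,0,0,0,0,0,0,0,0,0,0,0,0,0,0,0,0,0,0,0,0,0,0,0,0], "grip": -1}}

```text
time: 11.65
ee_pos: [0.4927, 0.3009, 0.0981]
tool_rot: [180.0, 0.0, -180.0]
wrist_force: [0.5, -0.4, -0.4]
width: 0.0852
grasp_force: 0.0
```

Emit:
{"api": "send_rows", "payload": {"commands": [0,0,-0.2,0,0,0,0,0,-0.4,0,0,0,0,0,-0.6,0,0,0,0,0,-0.6,0,0,0,0,0,-0.6,0,0,0,0,0,-0.6,0,0,0,0,0,-0.4,0,0,0,0,0,-0.2,0,0,0,0,0,0,0,0,0]}}

```text
time: 12.55
ee_pos: [0.4934, 0.3013, 0.2436]
tool_rot: [179.9, 0.1, -180.0]
wrist_force: [-0.6, 0.3, -0.7]
width: 0.0855
grasp_force: 0.0
```

```bash
python3 - <<'E'
from h import *
s=grab('side'); cv2.imwrite('pics/fin.png',cv2.resize(s['img'][150:400,180:460],None,fx=2.4,fy=2.4)[:,:,::-1])
def pr(X):
    c=s['mtx']@(s['R']@np.array(X)+s['t']); return ((c[:2]/c[2]-[180,150])*2.4).round(0)
for z in (.072,.078,.138): print(z,pr((.4924,.2998,z)))
E
```

```text
0.072 [151. 126.]
0.078 [151. 121.]
0.138 [146.  70.]
```

View pics/fin.png

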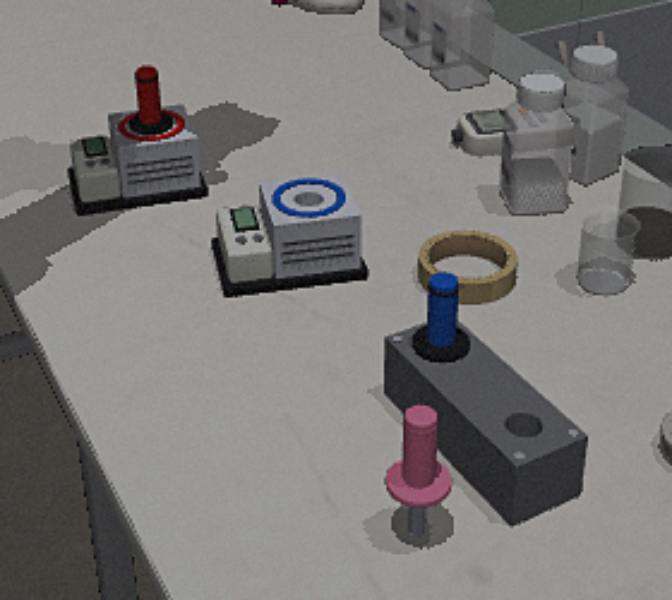

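The red probe stands upright in the red-ringed well, with its top at (147,70) as predicted and its collar inside the ring. The blue probe is still in the stand and the pink one is untouched.

```bash
python3 -c "
from station import robot
print(robot.job_done())"
```

```text
the job is handed in; nothing more can be done
None
```

The red probe is fully home and upright in the red-ringed well and has been released; the blue and pink probes were left where they stood, and the job was handed in after about 12.6 s.

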